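# Start the induction hob at its control ledge

## Task

Start the induction hob by pressing its controls in this order: first press down the raised near end of the rocker until it has tipped right over, then push the round button fully in so that it stays in, then press the long bar key fully down and let it come up again. Leave the square key alone, and do not pick up or shift the pan or anything else standing on the worktop.

Things in the scene. Friction and masses are not known exactly. Their poses are not given: they have to be found in the camera images.
- hob: fixed steel induction hob, 360 mm deep (x), 420 wide (y), black glass top 86 mm above the worktop. Along its edge nearest the robot runs a flat ledge, 100 mm deep, 75 mm above the worktop, with four white controls on black frames in a row 90 mm apart, 130 mm in front of the hob's centre; their order varies. Origin under its centre, x points away from the robot, y along the ledge; turned up to 0.25 rad
- rocker_raised (a point): point on the middle of the upper face of the rocker's near paddle (raised at the start); moves with it, 20 mm above the ledge when off, 13 mm when on. The rocker is 52 mm long (hob's x) and 27 mm wide: two flat paddles in a shallow V about a pivot along y, 13 mm above the ledge and 18 mm from this point. Its axes tilt with the rocker; its yaw is the hob's
- rocker (a joint): rocker angle, rad: 0 off (near paddle rises towards the robot at 0.4 rad, far paddle level), 0.4 on (near paddle pressed down level, far paddle raised). It stays where it is left; about 2 N down on the raised paddle tips it, against a hard stop at 0.4
- round_top (a point): centre of the top face of the round button, 36 mm across, its top 18 mm above the ledge when out; axes as the hob's
- round_key (a joint): how far the round button is pushed in, m: 0 out, 0.006 fully in, straight down, hard stop. It moves at about 2 to 3 N and stays where it is left
- bar_top (a point): centre of the top face of the long bar key, 60 mm along y x 20 mm along x, its top 18 mm above the ledge when up; axes as the hob's
- bar_key (a joint): how far the bar key is pressed, m: 0 up, 0.006 fully down, straight down, hard stop. A spring lifts it when let go; fully down takes about 5 N
- square_top (a point): centre of the top face of the square key, 36 x 36 mm, its top 18 mm above the ledge; to be left alone; axes as the hob's
- square_key (a joint): how far the square key is pressed, m: 0 up, 0.006 down; a spring lifts it, fully down takes about 5 N
- pan: dark steel frying pan, 180 mm across and 42 mm high with a straight black handle reaching 225 mm from its centre; it stands on the hob's glass; origin under its centre
- jar_a: glass jar with red lid, 48 mm across, 58 mm high, on the worktop in front of the hob's ledge; origin under its centre
- jar_b: glass jar with steel lid, 48 mm across, 58 mm high, on the worktop in front of the hob's ledge; origin under its centre
- ramekin: small white ceramic cup, 72 mm across, 42 mm high, on the worktop in front of the hob's ledge; origin under its centre
- mug: white mug with handle, 76 mm across, 85 mm high, left of the hob; origin under its centre
- bowl: blue ceramic bowl, 150 mm across, 65 mm high, right of the hob; origin under its centre
- spatula: spatula with wooden handle and steel blade lying flat on the worktop left of the hob; origin on its underside

How it is judged:
By the outcome, as a careful person would: the job done as asked, in the order asked, and still so for the second after the job is handed in, with the robot touching nothing.
It also fails if it takes over 42 s, if anything falls off the work surface, if the arm or the gripper's body presses on something with over 40 N, if the wrist force passes 120 N, or if a joint passes its speed limit or range.

## Robot

A 6-joint arm with a two-finger parallel gripper is mounted at the origin on the work surface. World frame = base frame: x ahead of the robot, y to its left, z up, the work surface at z = 0. Lengths are in m, angles in degrees, forces in N, time in s.
With the tool pointing down it reaches from about 0.325 to 0.775 m from the base axis. Payload 9.3 kg.
Tool frame: the origin (TCP) lies on the mounting face of the last link; the fingertips stand 173 mm ahead of it and the grasp point (between the pads) lies 155 mm ahead of it; z points along the fingers, y is the line along which they close (so a half turn about z gives the same grasp; the last joint's range is limited). The gripper opens to 85 mm and grips with 20 to 120 N. Pads are 22 mm wide; open, the fingers measure 114 mm over their backs; the gripper's body (76 mm by 85 mm) begins 54 mm behind the grasp point. The pads swing forward as they close: fully open they stand 13 mm farther back than shut.
Start: joints at [-79.618, 14.817, 1.232, 76.415, 0, 81.257], TCP at [0.18, -0.52, 0.405] pointing down, gripper open.
Joint ranges: [-174.27, 174.27], [-52.1, 104.24], [-59.71, 78.15], [-110.17, 111.67], [-87.03, 83.33], [-180, 180]. Speed limits (degrees/s): [127.2, 127.2, 159.86, 180, 180, 180].

## Interface

Orientations are given as [roll, pitch, yaw] about the fixed x, y, z axes, in that order (R = Rz(yaw) Ry(pitch) Rx(roll)).
In Python, from bench import bot gives the robot as it stands. Calls block until the motion is done:
- bot.move_pose(position, orientation): joint-space move of the TCP to a pose.
- bot.move_linear(position, orientation=None, vel=0.15): straight line of the TCP; orientation=None keeps the orientation; vel is the mean speed in m/s.
- bot.movej(angles): joint-space move.
- bot.move_gripper(opening): finger opening in m; the grip force is fixed at half the most; returns when the fingers have stopped.
- bot.wait(seconds).
- bot.ik(position, orientation): joint angles nearest the present ones, or None.
- bot.get_state(): the state.
- bot.camera(name): name is "scene" or "top" or "wrist"; returns a dict with "color" (420x560x3 uint8, blue, green, red), "z_map" (420x560 float32, m along the optical axis (not along the pixel's ray), 0 where there is no reading), "fovy" (degrees; the focal length in pixels is half the picture's height over the tangent of half this angle, whatever the lens; pixels are square), "cx", "cy" (the principal point, pixels), "extrinsics" (4x4, takes a point from world to camera coordinates); the wrist camera has in their place "mount" (4x4, takes a point from camera to tool coordinates, whose origin is the TCP and whose axes are the flange's). Camera axes: x right, y up, looking along -z (the intrinsics and any distortion apply to the point x, -y, -z); pixel columns grow to the right and rows downward; lengths in m; the calibration is good to about 2 mm. A picture is of the moment at which its call begins: read the wrist's pose just before it.
A pose or a line that the arm cannot do raises bot.Unreachable and nothing moves.
- bot.close_job(): hands the job in; it is judged then, once.
The state is a dict: "t": time; "joint_positions": joint angles; "qvel": joint speeds; "joint_efforts": joint torques, N m; "tool_pos": TCP position; "orientation": TCP orientation; "contact_force": force on the tool from outside, world axes, zero at the start; "wrist_torque": the same for the moment, N m; "gripper_width": finger opening in m; "grip_force": force on a finger pad.
Only numpy, scipy, OpenCV 4.12 (cv2) and the standard library are available. Lean on these libraries where they do the work, as an engineer would, in place of code of your own. Each camera call takes 0.05 s, during which the arm holds its last target. There are 200 camera calls.

## Working session

There is one attempt and no reset: what is moved stays moved. The work goes in short steps, each a Python script; the robot and the scene stay as the last script left them, time stands still between calls to the robot, and variables do not carry over. Pictures are saved under pics/ and viewed, at most 10 in all, crops included, and the job is handed in when it is done.

```bash
ls; mkdir -p pics; python3 - <<'E'
from bench import bot
import cv2, numpy as np
for n in ("top","scene"):
    c=bot.camera(n); cv2.imwrite(f"pics/{n}0.png",c["color"]); np.savez(f"{n}0.npz",**c)
    print(n,c["fovy"],c["cx"],c["cy"],np.round(c["extrinsics"],4).tolist(),[k for k in c])
s=bot.get_state();print(s["t"],s["orientation"],s["tool_pos"])
E
```

```text
pics
top 50.14964587358878 280.68905405134257 210.26278706621378 [[-0.0115, -0.9999, -0.0071, 0.0241], [0.9953, -0.0121, 0.0965, -0.536], [-0.0965, -0.0059, 0.9953, -1.3907], [0.0, 0.0, 0.0, 1.0]] ['color', 'z_map', 'fovy', 'cx', 'cy', 'extrinsics']
scene 54.421955304862244 282.8812398050469 209.10780951267824 [[-0.8739, 0.4862, -0.0056, 0.4496], [-0.3476, -0.6168, 0.7062, 0.1231], [0.3399, 0.6191, 0.708, -1.3962], [0.0, 0.0, 0.0, 1.0]] ['color', 'z_map', 'fovy', 'cx', 'cy', 'extrinsics']
0.1 [-1.79929827e+02 -1.11453470e-02  1.91237595e+01] [ 0.18017496 -0.51960117  0.40411364]
```

View pics/top0.png

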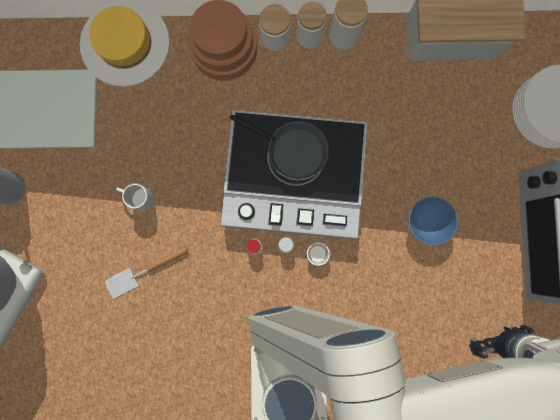

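View pics/scene0.png

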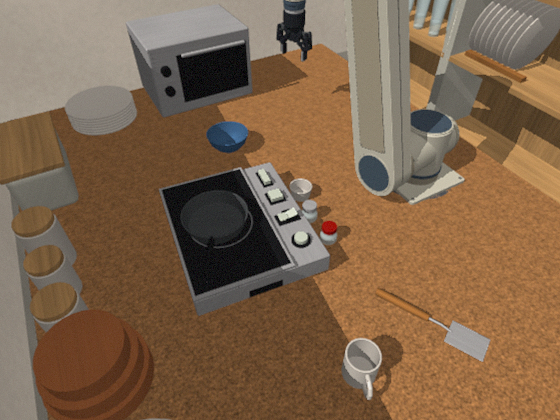

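The top view shows, from left to right: round button (246,211), rocker (276,214), square key (306,217) and bar key (336,220). The jars and ramekin stand just in front. The scene view confirms this order, with the split rocker at (288,215).

```bash
cat > h.py <<'E'
import numpy as np, cv2
def ray_plane(c,T,uv,z):
    """T: camera->world; pixel onto the plane at height z"""
    f=210/np.tan(np.radians(c["fovy"])/2)
    d=T[:3,:3]@np.array([(uv[0]-c["cx"])/f,-(uv[1]-c["cy"])/f,-1]); o=T[:3,3]
    return o+d*(z-o[2])/d[2]
def blobs(img,box,thr=190,amin=30):
    x0,y0,x1,y1=box
    m=np.zeros(img.shape[:2],np.uint8); m[y0:y1,x0:x1]=(img.min(2)>thr)[y0:y1,x0:x1]
    n,_,st,ce=cv2.connectedComponentsWithStats(m,connectivity=4)
    return [(ce[i],st[i]) for i in range(1,n) if st[i][4]>=amin]
E
python3 - <<'E'
import numpy as np
from h import *
for n,box in (("top",(236,200,352,230)),("scene",(250,165,320,252))):
    c=np.load(n+"0.npz"); T=np.linalg.inv(c["extrinsics"])
    for thr in (200,):
        for ce,st in blobs(c["color"],box,thr,15):
            print(n,thr,ce.round(1),st.tolist(),ray_plane(c,T,ce,.093).round(4), c["z_map"][int(ce[1]),int(ce[0])])
    z=c["z_map"]
    if n=="top":
        for uv in ((246,211),(306,217),(336,220),(261,219)):
            d=z[uv[1],uv[0]];f=210/np.tan(np.radians(c["fovy"])/2)
            p=T@np.array([(uv[0]-c["cx"])/f*d,-(uv[1]-c["cy"])/f*d,-d,1]);print(uv,p.round(4))
E
```

```text
top 200 [245.4 210.6] [240, 206, 11, 11, 91] [0.5299 0.1234 0.093 ] 1.3510339
top 200 [275.1 213.5] [271, 206, 10, 16, 130] [0.5201 0.0342 0.093 ] 1.3533216
top 200 [305.  216.4] [299, 211, 13, 12, 125] [ 0.5104 -0.0555  0.093 ] 1.354159
top 200 [334.9 219.1] [326, 216, 19, 7, 110] [ 0.5011 -0.1448  0.093 ] 1.3424885
(246, 211) [0.5286 0.1216 0.0948 1.    ]
(306, 217) [ 0.5083 -0.0583  0.095   1.    ]
(336, 220) [ 0.4983 -0.148   0.094   1.    ]
(261, 219) [0.5053 0.0775 0.0774 1.    ]
scene 200 [291.  212.2] [285, 208, 12, 9, 53] [0.5071 0.034  0.093 ] 1.1371504
```

```bash
python3 - <<'E'
from bench import bot
from h import *
from scipy.spatial.transform import Rotation as R
yaw=173.9
bot.move_gripper(0)
bot.move_pose([0.47,-0.006,0.40],[180,0,yaw])
s=bot.get_state(); c=bot.camera("wrist")
print(s["t"],s["tool_pos"],s["orientation"],s["gripper_width"],s["contact_force"],np.round(s["joint_positions"],1)); print(np.round(c["mount"],3).tolist(),c["fovy"],c["cx"],c["cy"])
W=np.eye(4);W[:3,:3]=R.from_euler("xyz",s["orientation"],degrees=True).as_matrix();W[:3,3]=s["tool_pos"]
np.savez("w1.npz",T=W@c["mount"],**c); cv2.imwrite("pics/w1.png",c["color"])
E
```

```text
2.9833 [ 0.47011797 -0.00655514  0.3999654 ] [-1.79994146e+02 -1.05930686e-04  1.73812339e+02] -2.2142716145676835e-06 [-0.118282   0.4381219 -0.1715423] [-11.    7.1  -9.4  73.5  -0.   -4.9]
[[-0.001, 0.955, 0.296, 0.075], [1.0, 0.001, -0.0, -0.0], [-0.0, 0.296, -0.955, 0.03], [0.0, 0.0, 0.0, 1.0]] 62.857266292362006 277.7416969484679 206.4653210028165
```

View pics/w1.png

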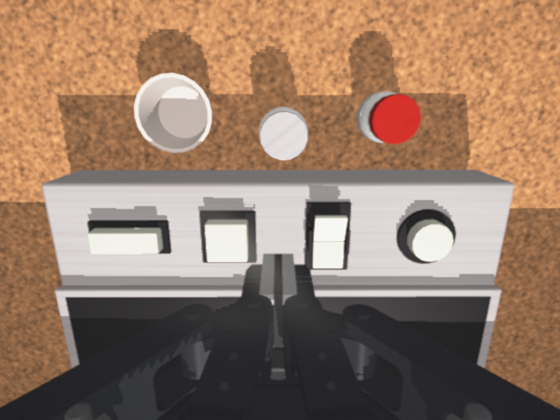

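The wrist view shows all four controls: bar (125,242), square (227,241), rocker (329,241; its near paddle is the upper one at about (331,228)) and round (432,242). The near side is up.

```bash
python3 - <<'E'
from h import *
c=np.load("w1.npz"); img=c["color"]
print([img[v,u].tolist() for u,v in((125,236),(125,248),(432,235),(432,258),(331,222),(331,235),(328,255),(280,200))])
m=img.min(2)
for thr in (190,215):
    for ce,st in blobs(img,(80,200,470,275),thr,60):
        print(thr,ce.round(1),st.tolist(),ray_plane(c,c["T"],ce,.093).round(4))
E
python3 -c "
import cv2;i=cv2.imread('pics/w1.png')[180:290,70:470];cv2.imwrite('pics/w1c.png',cv2.resize(i,None,fx=2,fy=2,interpolation=2))"
```

```text
[[235, 242, 243], [236, 243, 243], [237, 243, 243], [239, 244, 244], [245, 247, 247], [245, 247, 247], [239, 244, 244], [212, 213, 219]]
190 [148.7 243.7] [80, 200, 172, 75, 7266] [ 0.502  -0.1236  0.093 ]
190 [279.2 227.1] [243, 200, 62, 64, 2758] [ 0.499  -0.0087  0.093 ]
190 [404.7 241. ] [311, 200, 159, 75, 7278] [0.5237 0.0986 0.093 ]
190 [328.7 242.2] [313, 218, 34, 50, 1516] [0.5176 0.0327 0.093 ]
190 [226.  242.9] [205, 225, 42, 37, 1504] [ 0.5086 -0.0564  0.093 ]
215 [380.  208.6] [352, 207, 54, 4, 129] [0.4917 0.0778 0.093 ]
215 [458.4 210.2] [445, 207, 25, 7, 114] [0.5003 0.1437 0.093 ]
215 [328.8 242.1] [314, 218, 33, 50, 1460] [0.5176 0.0328 0.093 ]
215 [379.2 221.4] [352, 219, 46, 7, 138] [0.5032 0.0768 0.093 ]
215 [226.1 242.9] [206, 225, 41, 37, 1467] [ 0.5086 -0.0563  0.093 ]
215 [434.6 244.2] [413, 225, 57, 37, 1260] [0.5296 0.1245 0.093 ]
215 [183.7 227.9] [170, 226, 29, 4, 76] [ 0.4908 -0.0905  0.093 ]
215 [121.6 243.8] [80, 234, 78, 21, 1432] [ 0.4995 -0.1471  0.093 ]
215 [462.2 239.3] [456, 237, 14, 6, 61] [0.5276 0.1483 0.093 ]
215 [185.6 243.8] [172, 238, 28, 13, 325] [ 0.5056 -0.0916  0.093 ]
215 [162.8 258.8] [107, 253, 95, 10, 495] [ 0.5176 -0.1143  0.093 ]
215 [398.1 260.1] [387, 258, 24, 5, 63] [0.5414 0.0927 0.093 ]
215 [431.2 264.9] [402, 264, 61, 2, 66] [0.5494 0.122  0.093 ]
215 [173.2 268.7] [119, 268, 106, 4, 206] [ 0.5282 -0.1071  0.093 ]
```

View pics/w1c.png

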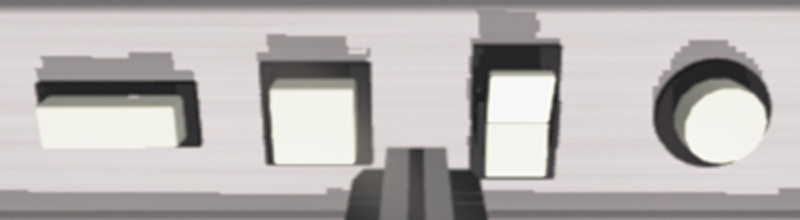

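```bash
cat > press.py <<'E'
from bench import bot
from h import *
O=[180,0,173.7]; TIP=0.173
def press(xy,z0,zmin,fstop,step=0.0007):
    """from tip height z0 down in small steps to a hard stop (force fstop) or zmin, then up again"""
    bot.move_linear([*xy,0.125+TIP],O,vel=0.25)
    bot.move_linear([*xy,z0+TIP],O,vel=0.1)
    f0=bot.get_state()["contact_force"][2]; z=z0; log=[]
    while z>zmin:
        z-=step; bot.move_linear([*xy,z+TIP],O,vel=0.03)
        s=bot.get_state(); f=s["contact_force"][2]-f0; log.append((round((s["tool_pos"][2]-TIP)*1000,1),round(f,1)))
        if abs(f)>fstop: break
    bot.move_linear([*xy,0.125+TIP],O,vel=0.15)
    print(log,"t",bot.get_state()["t"])
E
python3 - <<'E'
from press import *
bot.move_pose([0.499,0.036,0.125+TIP],O)
press((0.499,0.036),0.104,0.083,10)
bot.move_linear([0.47,-0.006,0.40],O,vel=0.25)
c=bot.camera("wrist"); cv2.imwrite("pics/w2.png",cv2.resize(c["color"][180:290,70:470],None,fx=2,fy=2)); print(bot.get_state()["t"])
E
```

```text
[(np.float64(103.8), np.float64(-1.4)), (np.float64(102.6), np.float64(-2.0)), (np.float64(101.8), np.float64(-1.8)), (np.float64(101.1), np.float64(-1.3)), (np.float64(100.4), np.float64(-1.1)), (np.float64(99.7), np.float64(-1.6)), (np.float64(99.0), np.float64(-1.8)), (np.float64(98.4), np.float64(-2.3)), (np.float64(97.7), np.float64(-0.8)), (np.float64(97.0), np.float64(-1.5)), (np.float64(96.3), np.float64(-1.4)), (np.float64(95.5), np.float64(-1.4)), (np.float64(94.8), np.float64(-1.1)), (np.float64(94.2), np.float64(-0.5)), (np.float64(93.4), np.float64(-1.4)), (np.float64(92.8), np.float64(-1.5)), (np.float64(92.1), np.float64(-1.3)), (np.float64(91.4), np.float64(-1.7)), (np.float64(90.7), np.float64(-1.5)), (np.float64(90.0), np.float64(-1.5)), (np.float64(89.2), np.float64(-1.0)), (np.float64(88.5), np.float64(-1.0)), (np.float64(88.4), np.float64(4.3)), (np.float64(88.3), np.float64(12.0))] t 10.575
11.2333
```

View pics/w2.png

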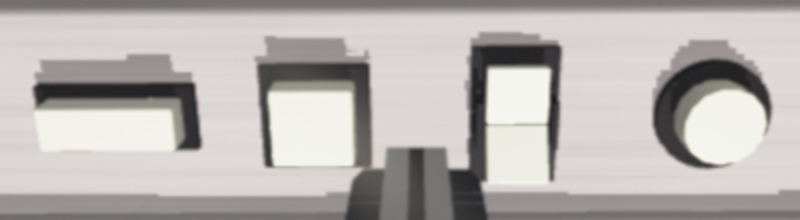

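The rocker has tipped over: it hit its hard stop at 88.3 mm, and the picture shows the near paddle level and the far paddle raised. Next is the round button, then the bar.

```bash
python3 - <<'E'
from press import *
bot.move_pose([0.5292,0.1232,0.13+TIP],O)
press((0.5292,0.1232),0.096,0.084,14)
press((0.4998,-0.1452),0.096,0.084,16)
bot.move_linear([0.47,-0.006,0.40],O,vel=0.25)
c=bot.camera("wrist"); cv2.imwrite("pics/w3.png",c["color"]); print(bot.get_state()["t"])
E
```

```text
[(np.float64(95.8), np.float64(1.2)), (np.float64(94.7), np.float64(0.2)), (np.float64(93.8), np.float64(-0.4)), (np.float64(93.2), np.float64(-0.2)), (np.float64(92.5), np.float64(0.2)), (np.float64(91.8), np.float64(1.7)), (np.float64(91.0), np.float64(0.4)), (np.float64(90.3), np.float64(-0.2)), (np.float64(89.6), np.float64(1.1)), (np.float64(88.9), np.float64(1.1)), (np.float64(88.2), np.float64(0.4)), (np.float64(87.5), np.float64(0.2)), (np.float64(87.4), np.float64(7.4)), (np.float64(87.4), np.float64(12.8)), (np.float64(87.3), np.float64(19.8))] t 16.8167
[(np.float64(95.8), np.float64(-1.3)), (np.float64(94.6), np.float64(-1.4)), (np.float64(93.9), np.float64(-1.3)), (np.float64(93.2), np.float64(-1.0)), (np.float64(92.5), np.float64(-0.6)), (np.float64(91.8), np.float64(0.8)), (np.float64(91.1), np.float64(2.0)), (np.float64(90.4), np.float64(1.3)), (np.float64(89.7), np.float64(2.2)), (np.float64(89.0), np.float64(3.3)), (np.float64(88.3), np.float64(2.6)), (np.float64(87.6), np.float64(3.7)), (np.float64(87.3), np.float64(8.5)), (np.float64(87.1), np.float64(14.2)), (np.float64(87.0), np.float64(18.6))] t 22.6583
23.5583
```

View pics/w3.png

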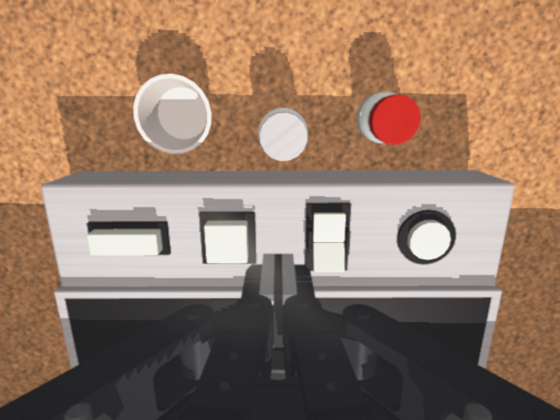

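The round button (430,240) is down and staying in. The bar (125,242) has come back up, the rocker (329,241) is still tipped, and the jars and ramekin have not moved. All three presses reached their hard stops, so I'm handing the job in.

```bash
python3 -c "
from bench import bot
print(bot.close_job())"
```

```text
the job is handed in; nothing more can be done
None
```

I started the hob in the order asked: rocker tipped over, round button pushed in and staying in, bar key pressed fully down and released. I kept clear of the square key and the objects, and handed the job in at about 24 s.

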